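# Make up two sandal sample orders in their trays

## Task

Make up the two sample orders from the stock on the bench. The long tray gets the cork wedge heel, lying flat in its long well, and the round jar of rivets, standing in its square well; the short tray gets the wooden block heel and the carton of buckles, each standing upright in a square well of its own, and the strap pattern, pressed edge-down into the tray's spring clip until it is fully home and stands upright. Leave the glue tin and the slim cone heel where they stand.

Things in the scene. Friction and masses are not known exactly. Their poses are not given: they have to be found in the camera images.
- wedge_mid (a point): Cork wedge heel with a thin dark rubber sole, loose, lying flat on its sole: 120 mm long (its x), 50 mm wide (its y), 60 mm high at the thick end (+x), sloping down to 12 mm at the thin end (-x); 36 mm high at mid-length. The point is at mid-length and mid-width, 30 mm above its underside. 60 to 130 g.
- block_mid (a point): Wooden block heel with a thin dark rubber foot, loose, standing: D-shaped upright block 58 mm high, 48 mm wide (its y) and 46 mm deep (its x, from -26 to +20 mm; flat at +x, rounded at -x). The point is inside it, 29 mm above its underside. 75 to 155 g.
- jar_mid (a point): Round screw-top jar of rivets, clear plastic with a steel cap, loose, standing: 46 mm in diameter, 60 mm high. The point is on its axis, 30 mm above its underside. 80 to 170 g.
- carton_mid (a point): Closed brown cardboard carton of buckles, loose, standing: 56 mm long (its x), 42 mm wide (its y), 58 mm high. The point is at its centre, 29 mm above its underside. 100 to 200 g.
- pattern_grip (a point): Strap pattern, loose: upright brown plate 4 mm thick (its y), 62 mm wide (its x; lowest 30 mm: 50 mm wide), 72 mm high with a wooden finger grip along its top (46 long, 22 high, 12 mm thick). It starts standing loosely in a slot of a fixed wooden stand (70 x 44, 26 mm high), 22 mm deep: lift it straight up. The point is the centre of the grip, 61 mm above the straight lower edge. 40 g.
- long_tray: Long order tray, fixed, dark wood, 84 mm (its x) by 236 mm (its y), 3 mm floor, rim and divider 4 mm thick and 10 mm high. Long well 76 (x) by 148 mm (y), its centre at y = +40 mm; square well 76 by 76 mm, its centre at y = -76 mm; both at x = 0. The origin is on the underside, midway along the tray.
- short_tray: Short order tray, fixed, dark wood, 84 mm (its x) by 164 mm (its y), 3 mm floor, rim and divider 4 mm thick and 10 mm high. Two square wells 76 by 76 mm, their centres at y = +40 and y = -40 mm, x = 0. The origin is on the underside, at the middle of the tray, under the divider. The spring clip is fixed to its -y end.
- clip_slot (a point): Spring clip on the short tray: two sprung steel jaws 36 mm long (along its x), 2.4 mm apart, that part (along its y) as a plate is pushed down between them, with about 10 N. From 15 mm above the slot floor they flare to a mouth 16 mm wide, its top 34 mm above the floor. The point is the middle of the slot floor, 6 mm above the table; the pattern is home when its lower edge stands there.
- glue_mid (a point): Round grey steel glue tin, a bystander among the stock: 75 mm in diameter, 77 mm high. The point is on its axis, 36 mm above its underside.
- cone_mid (a point): Slim wooden cone heel, a bystander among the stock: it stands on its wide round end (54 mm), narrowing to 24 mm at the top, 72 mm high. The point is on its axis, 36 mm above its underside.
Things that resemble listed ones, but are neither listed nor needed, are in the scene too. Of the things that look like the part that bears pattern_grip, take the one that is nearest to the robot's base at the start.

How it is judged (in metres and radians):
At the end, for the whole second after the job is handed in: Wedge heel flat in the long well, jar upright in the square well, block heel and carton upright in the short tray, one per well, either way (on the floor to 3.5 mm, 0.08 rad); pattern's edge within 3.5 mm of the clip's floor, 12 mm of its middle, 0.14 rad of upright. Released, at rest (x of wedge_mid in the frame of long_tray between -0.022 and 0.022 m and y of wedge_mid in the frame of long_tray between 0.014 and 0.066 m and z of wedge_mid in the frame of long_tray between 0.029 and 0.0365 m and angle between each of wedge_mid, jar_mid's own z axis and vertical below 0.08 rad and x of jar_mid in the frame of long_tray between -0.02 and 0.02 m and y of jar_mid in the frame of long_tray between -0.096 and -0.056 m and z of jar_mid in the frame of long_tray between 0.029 and 0.0365 m and ((x of block_mid in the frame of short_tray between -0.02 and 0.02 m and y of block_mid in the frame of short_tray between 0.02 and 0.06 m and z of block_mid in the frame of short_tray between 0.028 and 0.0355 m and angle between each of block_mid, carton_mid's own z axis and vertical below 0.08 rad and x of carton_mid in the frame of short_tray between -0.022 and 0.022 m and y of carton_mid in the frame of short_tray between -0.062 and -0.018 m and z of carton_mid in the frame of short_tray between 0.028 and 0.0355 m) or (x of block_mid in the frame of short_tray between -0.02 and 0.02 m and y of block_mid in the frame of short_tray between -0.06 and -0.02 m and z of block_mid in the frame of short_tray between 0.028 and 0.0355 m and angle between each of block_mid, carton_mid's own z axis and vertical below 0.08 rad and x of carton_mid in the frame of short_tray between -0.022 and 0.022 m and y of carton_mid in the frame of short_tray between 0.018 and 0.062 m and z of carton_mid in the frame of short_tray between 0.028 and 0.0355 m)) and z of pattern_grip in the frame of clip_slot between 0.054 and 0.0645 m and x of pattern_grip in the frame of clip_slot between -0.012 and 0.012 m and y of pattern_grip in the frame of clip_slot between -0.01 and 0.01 m and angle between pattern_grip's own z axis and vertical below 0.14 rad and angle between the x axis of pattern_grip and the x axis of clip_slot, either way round below 0.12 rad and linear speed of each of wedge_heel, block_heel, rivet_jar, buckle_carton, strap_pattern below 0.02 m/s); the robot touches nothing.
It fails at once if the glue tin or the cone heel is moved by more than 30 mm (distance of any of glue_mid, cone_mid from where it was at the start of the episode above 0.03 m).
It also fails if it takes over 122 s, if anything falls off the work surface, if the arm or the gripper's body presses on something with over 40 N, if the wrist force passes 120 N, or if a joint passes its speed limit or range.

## Robot

A 6-joint arm with a two-finger parallel gripper is mounted at the origin on the work surface. World frame = base frame: x ahead of the robot, y to its left, z up, the work surface at z = 0. Lengths are in m, angles in degrees, forces in N, time in s.
With the tool pointing down it reaches from about 0.3 to 0.75 m from the base axis. Payload 8.5 kg.
Tool frame: the origin (TCP) lies midway between the tips of the shut fingers; the grasp point (between the pads) lies 19 mm behind it (env.tcp_to_grasp is the z of the grasp point in the tool frame, in m); z points along the fingers, y is the line along which they close (so a half turn about z gives the same grasp; the last joint's range is limited). The gripper opens to 85 mm and grips with 20 to 120 N. Pads are 22 mm wide; open, the fingers measure 114 mm over their backs; the gripper's body (76 mm by 85 mm) begins 54 mm behind the grasp point. The pads swing forward as they close: fully open they stand 13 mm farther back than shut.
Start: joints at [53.554, 21.807, 74.336, -0, 83.858, -12.336], TCP at [0.225, 0.502, 0.231] pointing down, gripper open.
Joint ranges: [-178.18, 178.18], [-50.72, 133.34], [12.68, 142.11], [-81.47, 261.47], [9.98, 163.14], [-165.26, 165.26]. Speed limits (degrees/s): [136.94, 136.94, 180, 180, 180, 180].

## Interface

Orientations are given as a 3x3 rotation matrix whose columns are the frame's x, y, z axes.
In Python, from rig import env, imaging, job, models gives the robot as it stands. The module is installed in compiled form; this text tells all that it offers.
- The arm moves only by the tool jog_arm, never from a script. Its argument "plan" is text: rows parted by semicolons, each of 7 numbers parted by spaces: the turn, a rotation vector about the tool's x, y, z in degrees, then the shift along the tool's x, y, z in cm, then the closure in counts, from 0 (fully open) to 255 (shut). In form: rx ry rz x y z claw; .... A call has 1 to 10 rows; each row shifts and turns the commanded pose from where the row before left it, along the tool's axes as they then stand; what a row does not reach is not made up. A row lasts 1/12 s, in which the tool goes at most 41.7 mm and 7.16 degrees, less where a joint would pass 70% of its speed; a pose out of reach is approached as far as the arm can. A call with a gripper value outside its range is refused whole. The fingers move at their own pace and stop on an object; "grip_force" is the grip in N (left out, the last holds). Time passes only in rows, so rows that do not move let the fingers close. It gives the time, the measured TCP pose, the force, the opening and the grip force at its end, in the units of the state.
- env.observe(): the state, without advancing time (a new reading comes with each control period).
- imaging.get_image(name): name is "scene" or "top" or "wrist"; returns a dict with "pixels" (400x640x3 uint8, red, green, blue), "depth" (400x640 float32, m along the optical axis (not along the pixel's ray), 0 where there is no reading), "fov_y" (degrees; the focal length in pixels is half the picture's height over the tangent of half this angle, whatever the lens; pixels are square), "cx", "cy" (the principal point, pixels), "world_from_camera" (4x4, takes a point from camera to world coordinates). Camera axes: x right, y down, z forward; pixel columns grow to the right and rows downward; lengths in m; the calibration is good to about 2 mm. A picture is of the moment at which its call begins.
- job.close_job(): hands the job in; it is judged then, once.
Trained networks look in the newest picture that a camera, given by its name, has taken for a name from the list of things; names that differ only in an ending like _2 or _b are one class to them, and where a whole thing is asked for, a point or a joint stands for the part that bears it (a point fixed in the world has none). Each returns a list of dicts, best first, with "confidence" (0 to 1); they miss things now and then, are a little off and sometimes report something else, mostly with a low value. They report only what shows in the picture. A call takes as long as a camera call. They do not tell look-alikes from the thing itself.
- models.outline_of(camera, query): "region" (400x640 bool, what is visible of it) and "bbox" ([centre column, centre row, width, height] in pixels, round what is visible of it).
- models.tip_of(camera, query): "at" ([column, row] in pixels: a listed point, or the origin of a listed thing).
The state is a dict: "time_s": time; "q": joint angles; "qvel": joint speeds; "joint_efforts": joint torques, N m; "position": TCP position; "tool_rot": TCP orientation; "ft_force": force on the tool from outside, world axes, zero at the start; "wrist_torque": the same for the moment, N m; "grip_width": finger opening in m; "gripper_force": force on a finger pad.
Only numpy, scipy, OpenCV 4.12 (cv2) and the standard library are available. Lean on these libraries where they do the work, as an engineer would, in place of code of your own. Each camera call takes 0.05 s, during which the arm holds its last target. There are 200 camera calls.

## Working session

There is one attempt and no reset: what is moved stays moved. The work goes in short steps, Python scripts to look and compute and a tool call to move; the robot and the scene stay as the last step left them, time stands still between calls to the robot, and variables do not carry over. Pictures are saved under pics/ and viewed, at most 14 in all, crops included, and the job is handed in when it is done.

Besides the shell and the picture viewer there is one more tool, called after "Emit:" as a command line: name --argument value ..., lists and objects as JSON in quotes. jog_arm: Moves the arm, as the interface text tells. Its arguments: {"type":"object","properties":{"plan":{"type":"string"},"grip_force":{"type":"number"}},"required":["plan"]}

```bash
mkdir -p pics
cat > h.py <<'E'
from rig import env, imaging, job, models
import numpy as np, cv2
def pts(im):
    d=im["depth"];f=200/np.tan(np.radians(im["fov_y"]/2))
    v,u=np.mgrid[0:400,0:640]
    P=np.stack([(u-im["cx"])/f*d,(v-im["cy"])/f*d,d],-1)
    T=im["world_from_camera"]
    return P@T[:3,:3].T+T[:3,3]
def save(im,n,box=None,k=1):
    p=im["pixels"][:,:,::-1]
    if box: p=p[box[1]:box[3],box[0]:box[2]]
    cv2.imwrite("pics/"+n,cv2.resize(np.ascontiguousarray(p),None,fx=k,fy=k,interpolation=cv2.INTER_CUBIC))
E
python3 - <<'E'
from h import *
for c in ["scene","top"]:
    im=imaging.get_image(c);save(im,c+"0.png");P=pts(im);np.save(c+".npy",P)
    print(c,np.round(im["world_from_camera"],2).tolist(),im["fov_y"])
    for q in ["wedge_mid","block_mid","jar_mid","carton_mid","pattern_grip","long_tray","short_tray","clip_slot","glue_mid","cone_mid"]:
        for r in models.tip_of(c,q)[:3]:
            a=np.round(r["at"]).astype(int)
            print(q,round(r["confidence"],2),a,np.round(P[min(a[1],399),min(a[0],639)],3))
s=env.observe();print({k:s[k] for k in["time_s","position","tool_rot","grip_width","q"]},env.tcp_to_grasp)
E
```

```text
scene [[0.75, 0.46, -0.47, 1.12], [0.66, -0.52, 0.55, -0.67], [0.01, -0.72, -0.7, 0.92], [0.0, 0.0, 0.0, 1.0]] 46.75905038396729
wedge_mid 0.75 [188 271] [ 0.484 -0.387  0.043]
wedge_mid 0.23 [350 141] [0.461 0.241 0.043]
block_mid 0.7 [323 160] [0.46  0.116 0.045]
jar_mid 0.87 [351 144] [0.468 0.238 0.036]
carton_mid 0.96 [290 181] [ 0.453 -0.015  0.048]
pattern_grip 0.85 [234 297] [ 1.119 -0.674  0.918]
pattern_grip 0.59 [217 225] [ 0.45  -0.267  0.075]
pattern_grip 0.44 [349 142] [0.46  0.238 0.04 ]
long_tray 0.59 [378 185] [ 0.617  0.179 -0.001]
short_tray 0.81 [303 255] [ 0.632 -0.159  0.009]
clip_slot 0.78 [269 278] [ 0.623 -0.266  0.018]
glue_mid 0.46 [322 163] [0.457 0.116 0.032]
cone_mid 0.76 [256 206] [ 0.447 -0.139  0.04 ]
top [[0.03, -0.98, 0.21, 0.25], [-1.0, -0.03, 0.01, -0.01], [-0.0, -0.21, -0.98, 1.42], [0.0, 0.0, 0.0, 1.0]] 45.304399156245886
wedge_mid 0.97 [453 229] [ 0.471 -0.389  0.031]
block_mid 0.66 [273 235] [0.435 0.131 0.06 ]
jar_mid 0.68 [231 228] [0.452 0.253 0.057]
jar_mid 0.49 [318 240] [0.424 0.003 0.058]
carton_mid 0.8 [318 239] [0.428 0.003 0.056]
car
[... 348 characters left out ...]
1 [410 183] [ 0.607 -0.267  0.027]
clip_slot 0.67 [372 182] [ 0.614 -0.156  0.002]
glue_mid 0.76 [188 224] [0.457 0.372 0.075]
glue_mid 0.17 [454 230] [ 0.468 -0.391  0.035]
cone_mid 0.77 [362 240] [ 0.428 -0.122  0.06 ]
cone_mid 0.51 [411 186] [ 0.599 -0.27   0.023]
{'time_s': 1.1, 'position': array([0.22465553, 0.50199495, 0.23133227]), 'tool_rot': array([[-9.12772461e-01,  4.08468400e-01,  3.21101106e-06],
       [ 4.08468400e-01,  9.12772461e-01, -1.65820543e-05],
       [-9.70416766e-06, -1.38240460e-05, -1.00000000e+00]]), 'grip_width': 0.08546004093203528, 'q': array([ 5.35544303e+01,  2.18055053e+01,  7.43358881e+01, -7.16511088e-04,
        8.38592615e+01, -1.23368347e+01])} -0.0187
```

View pics/scene0.png

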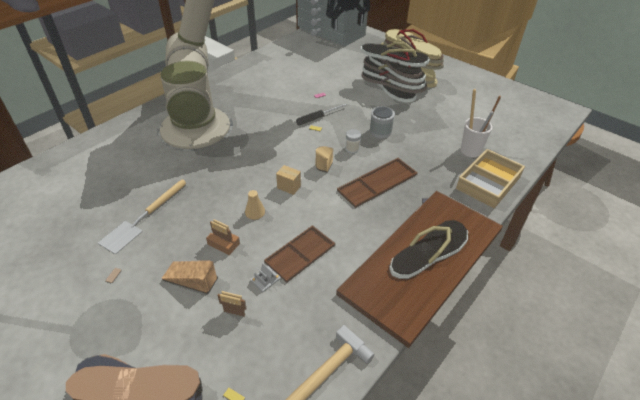

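View pics/top0.png

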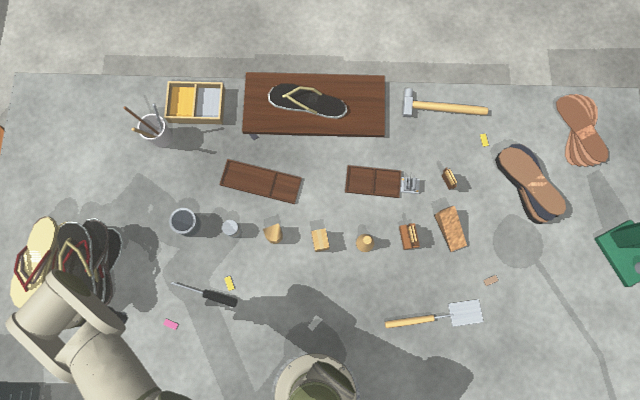

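Run:
```python
from h import *
ims={c:imaging.get_image(c) for c in("top","scene")}
save(ims["top"],"t1.png",(360,160,480,260),6)
P=np.vstack([pts(ims[c]).reshape(-1,3)[ims[c]["depth"].ravel()>0] for c in ims])
PT=pts(ims["top"]).reshape(-1,3)
def rect(n,c,r,z0,z1,Q=P):
    m=(np.hypot(Q[:,0]-c[0],Q[:,1]-c[1])<r)&(Q[:,2]>z0)&(Q[:,2]<z1)
    q=Q[m]
    (cx,cy),(w,h),a=cv2.minAreaRect((q[:,:2]*1000).astype(np.float32))
    print(n,len(q),"rect",np.round([cx,cy,w,h,a],1),"zmax",np.round(np.percentile(q[:,2],98),3))
rect("jar",(.455,.25),.045,.05,.07,PT)
rect("block",(.44,.128),.045,.05,.07,PT)
rect("carton",(.435,.0),.05,.05,.07,PT)
rect("cone",(.435,-.125),.05,.064,.08,PT); rect("cone",(.435,-.125),.05,.02,.08)
rect("glue",(.457,.372),.06,.06,.09,PT)
rect("wedge",(.472,-.389),.09,.01,.07)
rect("pat",(.455,-.262),.055,.055,.1,PT);rect("patstand",(.455,-.262),.055,.015,.03,PT)
rect("pat2",(.62,-.385),.06,.055,.1,PT)
rect("short",(.615,-.15),.12,.006,.014)
rect("long",(.61,.191),.15,.006,.014)
rect("clip",(.607,-.267),.035,.018,.06,PT)
rect("clip",(.607,-.267),.035,.018,.06)
```

```text
jar 203 rect [454.9 256.3  45.4  43.2  66.5] zmax 0.066
block 241 rect [440.5 131.5  46.8  46.7  21.2] zmax 0.064
carton 290 rect [428.8  -3.2  56.5  41.5  12.8] zmax 0.064
cone 66 rect [ 427.  -135.3   22.9   22.4   88. ] zmax 0.077
cone 487 rect [ 430.3 -135.3   47.9   43.9    3.6] zmax 0.075
glue 551 rect [467.8 389.3  73.9  73.4   2.5] zmax 0.082
wedge 2024 rect [ 482.2 -401.   124.5   92.3   23.3] zmax 0.062
pat 108 rect [ 449.3 -263.6   61.1   13.7   14.1] zmax 0.08
patstand 228 rect [ 449.5 -263.9   70.    45.3   12.4] zmax 0.029
pat2 105 rect [ 620.5 -377.8   60.9   14.4   28.4] zmax 0.076
short 1160 rect [ 614.1 -164.6  212.2  209.6    3.2] zmax 0.013
long 1301 rect [611.4 190.4 291.9 277.9  42.5] zmax 0.013
clip 114 rect [ 607.  -269.    33.4   38.8   86.8] zmax 0.04
clip 299 rect [ 608.6 -267.6   37.8   43.5   84.9] zmax 0.042
```

View pics/t1.png

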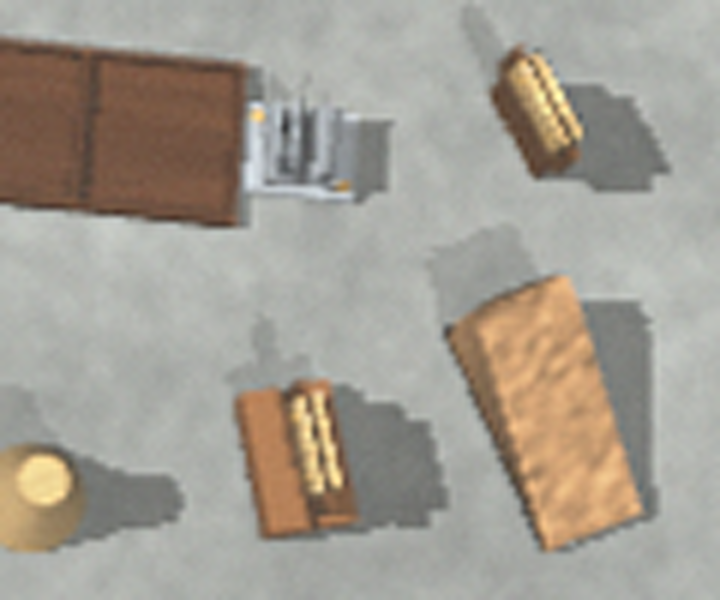

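Emit:
jog_arm --plan "0 0 -6.03 0 0 -1.75 0;0 0 -6.03 0 0 -1.75 0;0 0 -6.03 0 0 -1.75 0;0 0 -6.03 0 0 -1.75 0" --grip_force 50

```text
time_s: 1.53
position: [0.2246, 0.5019, 0.3022]
tool_rot: [[-1.0, -0.005, -0.0], [-0.005, 1.0, -0.0], [0.0, -0.0, -1.0]]
ft_force: [0.1, 0.2, 0.1]
grip_width: 0.0855
gripper_force: 0.0
```

Emit:
jog_arm --plan "0 0 0 -2 -3 0 0;0 0 0 -2 -3 0 0;0 0 0 -2 -3 0 0;0 0 0 -2 -3 0 0;0 0 0 -2 -3 0 0;0 0 0 -2 -3 0 0;0 0 0 -2 -3 0 0;0 0 0 -2 -3 0 0;0 0 0 -2 -3 0 0;0 0 0 0 0 0 0"

```text
time_s: 2.37
position: [0.4075, 0.228, 0.3011]
tool_rot: [[-1.0, 0.005, 0.001], [0.005, 1.0, -0.001], [-0.001, -0.001, -1.0]]
ft_force: [-0.7, 0.1, -0.7]
grip_width: 0.0858
gripper_force: 0.0
```

Run:
```python
from h import *
im=imaging.get_image("wrist");save(im,"w1.png");np.savez("w1.npz",P=pts(im))
T=im["world_from_camera"];print(np.round(T,3).tolist(),im["fov_y"])
s=env.observe();print(s["time_s"],s["position"],s["tool_rot"][:2,1])
t=imaging.get_image("top");P=pts(t)
for q in["long_tray","short_tray","wedge_mid"]:
  for r in models.outline_of("top",q)[:2]:
    X=P[r["region"]];X=X[X[:,2]<.07]
    (cx,cy),(w,h),a=cv2.minAreaRect((X[:,:2]*1000).astype(np.float32))
    print(q,r["confidence"],np.round([cx,cy,w,h,a],1))
```

```text
[[0.006, 0.945, 0.327, 0.323], [1.0, -0.005, -0.004, 0.23], [-0.002, 0.327, -0.945, 0.443], [0.0, 0.0, 0.0, 1.0]] 66.57638501864541
2.4167 [0.40615123 0.22987474 0.30116745] [0.00457179 0.9999895 ]
long_tray 0.68 [608.8 185.5 242.5  90.3  76.6]
long_tray 0.36 [ 477.4 -389.1  125.6   62.    24.9]
short_tray 0.73 [ 612.9 -186.3  223.5   90.3   83.2]
wedge_mid 0.71 [ 472.8 -386.1  118.7   52.3   24. ]
```

View pics/w1.png

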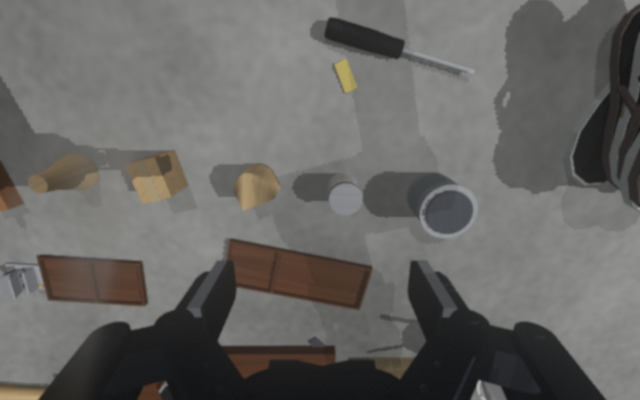

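Run:
```python
from h import *
P=np.load("w1.npz")["P"]
def rect(n,c,r,z0,z1):
    m=(np.hypot(P[...,0]-c[0],P[...,1]-c[1])<r)&(P[...,2]>z0)&(P[...,2]<z1)
    q=P[m]; (cx,cy),(w,h),a=cv2.minAreaRect((q[:,:2]*1000).astype(np.float32))
    print(n,len(q),np.round([cx,cy,w,h,a],1),"z",np.round(np.percentile(q[:,2],[50,98]),3)); return q
rect("jar",(.455,.25),.045,.05,.07)
b=rect("block",(.44,.128),.045,.05,.07)
rect("carton",(.43,.0),.05,.05,.07)
rect("glue",(.46,.38),.06,.06,.09)
rect("table",(.40,.2),.02,-.02,.02)
q=rect("long",(.61,.19),.14,.006,.016)
im=cv2.imread("pics/w1.png")
cv2.imwrite("pics/w1b.png",cv2.resize(im[130:320,120:400],None,fx=2.8,fy=2.8,interpolation=cv2.INTER_CUBIC))
# block hull
h=cv2.convexHull((b[:,:2]*1000).astype(np.float32))[:,0];print(np.round(cv2.approxPolyDP(h,1.5,True)[:,0]).tolist())
```

```text
jar 908 [455.2 259.6  44.2  44.5  88.9] z [0.06  0.061]
block 1129 [441.6 135.4  46.2  48.7  22.1] z [0.058 0.059]
carton 1443 [429.5   0.7  56.5  43.8  13.4] z [0.058 0.06 ]
glue 2551 [468.7 393.6  74.9  74.   44.7] z [0.076 0.078]
table 592 [400.  200.1  38.9  39.1  61.3] z [-0.     0.002]
long 1173 [607.8 186.6 236.1  86.7  77.1] z [0.009 0.011]
[[470.0, 121.0], [468.0, 129.0], [454.0, 166.0], [430.0, 157.0], [419.0, 144.0], [418.0, 138.0], [420.0, 126.0], [428.0, 117.0], [433.0, 114.0], [453.0, 114.0]]
```

View pics/w1b.png

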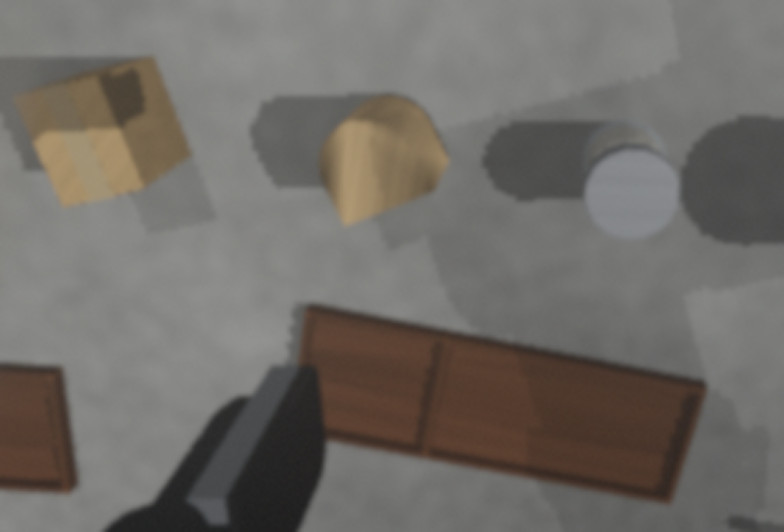

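Emit:
jog_arm --plan "0 0 0 -2.45 1.5 3 0;0 0 0 -2.45 1.5 3 0;0 0 0 0 0 3.5 0;0 0 0 0 0 3.5 0;0 0 0 0 0 3.5 0;0 0 0 0 0 3.5 0;0 0 0 0 0 3.5 0;0 0 0 0 0 3.5 0;0 0 0 0 0 1 0;0 0 0 0 0 0 0"

```text
time_s: 3.45
position: [0.4521, 0.2625, 0.0195]
tool_rot: [[-1.0, -0.002, -0.005], [-0.002, 1.0, -0.001], [0.005, -0.001, -1.0]]
ft_force: [0.6, -0.7, 0.1]
grip_width: 0.0856
gripper_force: 0.0
```

Emit:
jog_arm --plan "0 0 0 0 0 0 255;0 0 0 0 0 0 255;0 0 0 0 0 0 255;0 0 0 0 0 0 255;0 0 0 0 0 0 255;0 0 0 0 0 0 255;0 0 0 0 0 0 255;0 0 0 0 0 0 255" --grip_force 60

```text
time_s: 4.12
position: [0.4546, 0.2624, 0.0234]
tool_rot: [[-1.0, -0.0, 0.003], [-0.0, 1.0, 0.001], [-0.003, 0.001, -1.0]]
ft_force: [-1.5, 0.6, 8.5]
grip_width: 0.0447
gripper_force: 60.5
```

Emit:
jog_arm --plan "0 0 0 0 0 -3 255;0 0 0 0 0 -3 255;0 0 0 -2.27 -2.5 -2 255;0 0 0 -2.27 -2.5 0 255;0 0 0 -2.27 -2.5 0 255;0 0 0 -2.27 -2.5 0 255;0 0 0 -2.27 -2.5 0 255;0 0 0 -2.27 -2.5 0 255;0 0 0 0 0 0 255;0 0 0 0 0 0 255"

```text
time_s: 4.95
position: [0.5906, 0.1108, 0.1019]
tool_rot: [[-1.0, 0.002, 0.001], [0.002, 1.0, 0.0], [-0.001, 0.0, -1.0]]
ft_force: [-0.2, -0.3, -1.1]
grip_width: 0.0451
gripper_force: 61.8
```

Emit:
jog_arm --plan "0 0 0 0 0 2 255;0 0 0 0 0 2 255;0 0 0 0 0 0 255;0 0 0 0 0 0 255"

```text
time_s: 5.28
position: [0.589, 0.113, 0.0615]
tool_rot: [[-1.0, -0.001, -0.002], [-0.001, 1.0, 0.0], [0.002, 0.0, -1.0]]
ft_force: [-0.5, 0.3, -0.9]
grip_width: 0.0446
gripper_force: 61.8
```

Run:
```python
from h import *
im=imaging.get_image("wrist");save(im,"w2.png");np.savez("w2.npz",P=pts(im))
s=env.observe();print(s["time_s"],s["position"],s["tool_rot"].round(3).tolist(),s["grip_width"])
```

```text
5.3333 [0.58977334 0.11286808 0.06241654] [[-1.0, -0.001, 0.001], [-0.001, 1.0, 0.0], [-0.001, 0.0, -1.0]] 0.044437372163068055
```

View pics/w2.png

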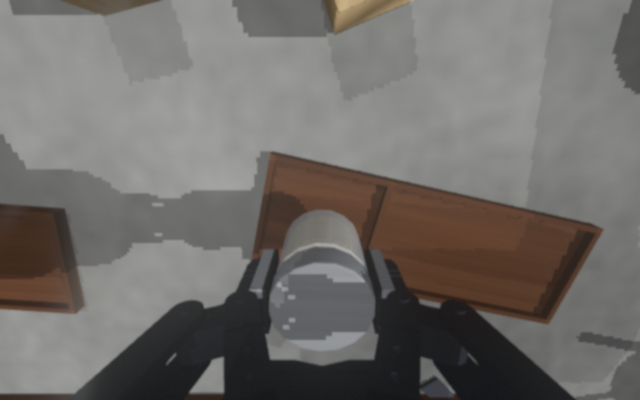

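Emit:
jog_arm --plan "0 0 0 0 0 1.5 255;0 0 0 0 0 1.3 255;0 0 0 0 0 0.7 255;0 0 0 0 0 0 255;0 0 0 0 0 0.1 255;0 0 0 0 0 0 255"

```text
time_s: 5.83
position: [0.5904, 0.1123, 0.0263]
tool_rot: [[-1.0, -0.0, 0.002], [-0.0, 1.0, 0.0], [-0.002, 0.0, -1.0]]
ft_force: [0.5, 0.2, -0.1]
grip_width: 0.0447
gripper_force: 62.8
```

Emit:
jog_arm --plan "0 0 0 0 0 0 0;0 0 0 0 0 0 0;0 0 0 0 0 0 0;0 0 0 0 0 0 0;0 0 0 0 0 0 0;0 0 0 0 0 -1 0;0 0 0 0 0 -3 0;0 0 0 0 0 -3 0;0 0 0 0 0 -4 0;0 0 0 0 0 0 0"

```text
time_s: 6.67
position: [0.5929, 0.1122, 0.1436]
tool_rot: [[-1.0, -0.0, 0.013], [-0.0, 1.0, -0.0], [-0.013, -0.0, -1.0]]
ft_force: [1.1, 0.4, 1.4]
grip_width: 0.0853
gripper_force: 0.0
```

Emit:
jog_arm --plan "0 0 0 3.6 0.63 0 0;0 0 0 3.6 0.63 0 0;0 0 0 3.6 0.63 0 0;0 0 0 3.6 0.63 0 0;0 0 -7 0 0 0 0;0 0 -7 0 0 0 0;0 0 -7 0 0 0 0;0 0 0 0 0 0 0;0 0 0 0 0 0 0"

```text
time_s: 7.42
position: [0.4461, 0.1372, 0.1358]
tool_rot: [[-0.935, -0.355, 0.001], [-0.355, 0.935, 0.0], [-0.001, -0.0, -1.0]]
ft_force: [0.1, -0.6, -0.0]
grip_width: 0.0858
gripper_force: 0.0
```

```bash
cat >> h.py <<'E'
def delta(x,y,z,yaw=None):
    s=env.observe();R=s["tool_rot"];d=np.array([x,y,z])-s["position"]
    yw=np.degrees(np.arctan2(R[1,1],R[0,1]))
    print("t",s["time_s"],"pos",s["position"].round(4),"yaw",yw.round(2),"w",round(s["grip_width"],4))
    print("tool delta cm",(R.T@d*100).round(2),"rz",None if yaw is None else round(yw-yaw,2))
def rect(P,n,c,r,z0,z1):
    m=(np.hypot(P[...,0]-c[0],P[...,1]-c[1])<r)&(P[...,2]>z0)&(P[...,2]<z1)
    q=P[m]; (cx,cy),(w,h),a=cv2.minAreaRect((q[:,:2]*1000).astype(np.float32))
    print(n,len(q),np.round([cx,cy,w,h,a],1),"z",np.round(np.percentile(q[:,2],[50,98]),3)); return q
E
python3 - <<'E'
from h import *
im=imaging.get_image("wrist");P=pts(im)
rect(P,"block",(.44,.135),.045,.05,.065)
rect(P,"carton",(.43,.0),.05,.05,.065)
rect(P,"jar",(.59,.112),.05,.05,.08)
delta(.447,.1375,.022,111)
E
```

```text
block 3202 [441.8 135.2  46.6  47.7  22.3] z [0.058 0.059]
carton 5192 [429.7   1.   56.8  43.4  13. ] z [0.058 0.059]
jar 1797 [589.1 116.6  45.9  39.4  41.5] z [0.062 0.064]
t 7.4667 pos [0.446  0.1372 0.1356] yaw 110.79 w 0.0855
tool delta cm [-9.000e-02 -1.000e-02  1.136e+01] rz -0.21
```

Emit:
jog_arm --plan "0 0 -1.2 0 0 3 0;0 0 0 0 0 3 0;0 0 0 0 0 3 0;0 0 0 0 0 2 0;0 0 0 0 0 0.4 0;0 0 0 0 0 0 0"

```text
time_s: 7.97
position: [0.4456, 0.1372, 0.0207]
tool_rot: [[-0.927, -0.376, -0.002], [-0.376, 0.927, -0.0], [0.002, 0.001, -1.0]]
ft_force: [-0.0, 0.3, 0.0]
grip_width: 0.0854
gripper_force: 0.0
```

Emit:
jog_arm --plan "0 0 0 0 0 0 255;0 0 0 0 0 0 255;0 0 0 0 0 0 255;0 0 0 0 0 0 255;0 0 0 0 0 0 255;0 0 0 0 0 0 255;0 0 0 0 0 0 255;0 0 0 0 0 0 255"

```text
time_s: 8.63
position: [0.4468, 0.1373, 0.0227]
tool_rot: [[-0.926, -0.378, 0.003], [-0.378, 0.926, 0.0], [-0.003, -0.001, -1.0]]
ft_force: [-1.0, -0.0, 6.6]
grip_width: 0.0474
gripper_force: 61.9
```

Emit:
jog_arm --plan "0 0 0 0 0 -3 255;0 0 0 0 0 -3 255;0 0 0 0 0 -3 255;0 0 0 0 0 0 255"

```text
time_s: 8.97
position: [0.4483, 0.1375, 0.1167]
tool_rot: [[-0.926, -0.378, 0.01], [-0.378, 0.926, 0.0], [-0.01, -0.003, -1.0]]
ft_force: [0.8, 0.9, -1.3]
grip_width: 0.0472
gripper_force: 62.5
```

Emit:
jog_arm --plan "0 0 7.1 0 0 -2 255;0 0 7.1 0 0 -2 255;0 0 7.1 0 0 -2 255;0 0 7.1 0 0 -2 255"

```text
time_s: 9.3
position: [0.4455, 0.1372, 0.1923]
tool_rot: [[-0.993, 0.114, 0.0], [0.114, 0.993, 0.0], [-0.0, 0.0, -1.0]]
ft_force: [-0.1, -0.8, -1.2]
grip_width: 0.0472
gripper_force: 62.5
```

Emit:
jog_arm --plan "0 0 0 -1.53 -3.1 0 255;0 0 0 -1.53 -3.1 0 255;0 0 0 -1.53 -3.1 0 255;0 0 0 -1.53 -3.1 0 255;0 0 0 -1.53 -3.1 0 255;0 0 0 -1.53 -3.1 0 255;0 0 0 -1.53 -3.1 0 255;0 0 0 0 0 0 255;0 0 0 0 0 0 255"

```text
time_s: 10.05
position: [0.529, -0.0913, 0.1908]
tool_rot: [[-0.994, 0.111, -0.001], [0.111, 0.994, 0.0], [0.001, 0.0, -1.0]]
ft_force: [-0.8, 0.6, -0.7]
grip_width: 0.0469
gripper_force: 62.6
```

Run:
```python
from h import *
im=imaging.get_image("wrist");P=pts(im);save(im,"w3.png")
q=P[(P[...,2]>.006)&(P[...,2]<.0125)&(np.abs(P[...,0]-.61)<.09)&(P[...,1]<-.04)&(P[...,1]>-.26)]
(cx,cy),(w,h),a=cv2.minAreaRect((q[:,:2]*1000).astype(np.float32));print(np.round([cx,cy,w,h,a],1))
rect(P,"clip",(.607,-.27),.035,.02,.06)
delta(.6,-.15,.2)
for q in ["clip_slot","short_tray"]:
  for r in models.tip_of("wrist",q)[:2]:
    a=np.round(r["at"]).astype(int);print(q,r["confidence"],a,P[min(a[1],399),a[0]])
```

```text
[ 613.1 -201.1  120.9   84.9   85.6]
clip 791 [ 607.5 -265.9   35.1   39.3   86.1] z [0.03 0.04]
t 10.1 pos [ 0.5286 -0.0901  0.191 ] yaw 83.74 w 0.0477
tool delta cm [-7.75 -5.17 -0.91] rz None
clip_slot 0.66 [184 253] [ 0.60474744 -0.26311483  0.01086525]
```

View pics/w3.png

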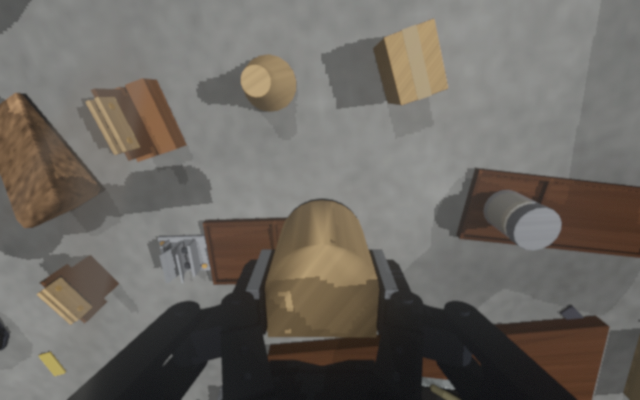

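Run:
```python
from h import *
P=np.load("w1.npz")["P"];im=cv2.imread("pics/w1.png").astype(int)
br=(im[...,2]-im[...,0]>20)
m=br&(P[...,2]>-.003)&(P[...,2]<.014)&(np.abs(P[...,0]-.61)<.08)&(P[...,1]<-.03)&(P[...,1]>-.26)
q=P[m];print(len(q),cv2.minAreaRect((q[:,:2]*1000).astype(np.float32)))
im=imaging.get_image("wrist");P=pts(im);c=im["pixels"].astype(int);br=(c[...,0]-c[...,2]>20)
m=br&(P[...,2]>-.003)&(P[...,2]<.014)&(np.abs(P[...,0]-.61)<.08)&(P[...,1]<-.15)&(P[...,1]>-.26)
q=P[m];print(len(q),cv2.minAreaRect((q[:,:2]*1000).astype(np.float32)),(q.min(0)*1000).round())
# clip surfaces: high points
k=P[(P[...,2]>.032)&(P[...,2]<.045)&(np.hypot(P[...,0]-.607,P[...,1]+.268)<.04)]
print(len(k),cv2.minAreaRect((k[:,:2]*1000).astype(np.float32)))
delta(.6,-.12,.2)
```

```text
3828 ((615.225830078125, -160.76919555664062), (178.96998596191406, 84.12238311767578), 85.2557144165039)
3370 ((612.7914428710938, -199.5432891845703), (97.69859313964844, 83.90582275390625), 85.24858093261719) [ 569. -250.    0.]
330 ((608.5110473632812, -266.4642639160156), (21.027751922607422, 37.769588470458984), 86.27816009521484)
t 10.25 pos [ 0.5286 -0.0889  0.1914] yaw 83.88 w 0.0474
tool delta cm [-7.43 -2.33 -0.86] rz None
```

Emit:
jog_arm --plan "0 0 0 -3.15 -0.47 0 255;0 0 0 -3.15 -0.47 0 255;0 0 0 -3.14 -0.47 0 255;0 0 0 0 0 3.5 255;0 0 0 0 0 3.5 255;0 0 0 0 0 3.5 255;0 0 0 0 0 3 255;0 0 0 0 0 0 255;0 0 0 0 0 0 255"

```text
time_s: 11.0
position: [0.621, -0.1132, 0.0561]
tool_rot: [[-0.994, 0.107, -0.002], [0.107, 0.994, 0.001], [0.002, 0.001, -1.0]]
ft_force: [0.2, -0.9, 0.4]
grip_width: 0.047
gripper_force: 62.4
```

Run:
```python
from h import *
im=imaging.get_image("wrist");P=pts(im);save(im,"w4.png")
delta(.621,-.113,.0265)
```

```text
t 11.05 pos [ 0.622  -0.1138  0.0579] yaw 83.86 w 0.0473
tool delta cm [0.12 0.07 3.14] rz None
```

View pics/w4.png

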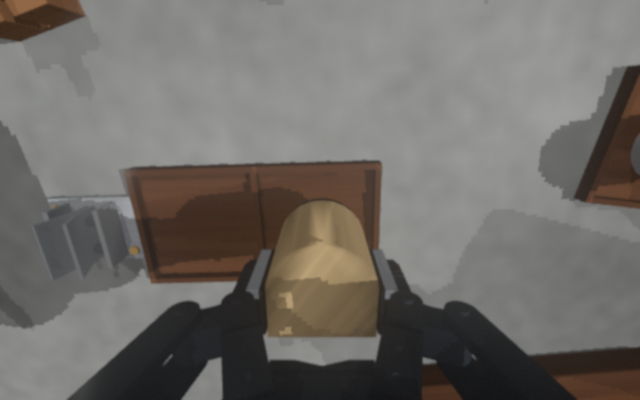

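Emit:
jog_arm --plan "0 0 0 0 0 1.5 255;0 0 0 0 0 1 255;0 0 0 0 0 0.6 255;0 0 0 0 0 0 255;0 0 0 0 0 0 255"

```text
time_s: 11.47
position: [0.6217, -0.1143, 0.0262]
tool_rot: [[-0.994, 0.108, 0.001], [0.108, 0.994, -0.001], [-0.001, -0.0, -1.0]]
ft_force: [0.2, -0.9, 0.0]
grip_width: 0.0473
gripper_force: 62.8
```

Emit:
jog_arm --plan "0 0 0 0 0 0 0;0 0 0 0 0 0 0;0 0 0 0 0 0 0;0 0 0 0 0 0 0;0 0 0 0 0 0 0;0 0 0 0 0 -1 0;0 0 0 0 0 -3 0;0 0 0 0 0 -3 0;0 0 0 0 0 -4 0;0 0 0 0 0 0 0"

```text
time_s: 12.3
position: [0.6241, -0.1152, 0.144]
tool_rot: [[-0.994, 0.108, 0.013], [0.108, 0.994, -0.005], [-0.013, -0.003, -1.0]]
ft_force: [0.6, -0.1, 0.6]
grip_width: 0.0849
gripper_force: 0.0
```

Run:
```python
from h import *
im=imaging.get_image("wrist");P=pts(im)
rect(P,"block",(.62,-.113),.05,.05,.07)
rect(P,"clip",(.607,-.27),.035,.032,.06)
delta(.449,-.265,.14,102.4)
```

```text
block 3166 [ 615.8 -112.1   47.9   46.4   84.3] z [0.061 0.062]
clip 610 [ 608.1 -266.1   20.7   36.3   86.2] z [0.037 0.041]
t 12.35 pos [ 0.6231 -0.1148  0.1405] yaw 83.82 w 0.0851
tool delta cm [ 15.69 -16.81  -0.05] rz -18.58
```

Emit:
jog_arm --plan "0 0 -6.2 0 0 -1.5 0;0 0 -6.2 0 0 -1.5 0;0 0 -6.2 0 0 -1.5 0;0 0 0 3.35 -1.74 0 0;0 0 0 3.35 -1.74 0 0;0 0 0 3.35 -1.74 0 0;0 0 0 3.35 -1.74 0 0;0 0 0 3.35 -1.74 0 0;0 0 0 3.35 -1.74 0 0;0 0 0 0 0 0 0"

```text
time_s: 13.18
position: [0.4435, -0.2625, 0.1802]
tool_rot: [[-0.978, -0.21, -0.002], [-0.21, 0.978, -0.0], [0.002, 0.0, -1.0]]
ft_force: [0.7, -0.7, 0.6]
grip_width: 0.0853
gripper_force: 0.0
```

Emit:
jog_arm --plan "0 0 0 0 0 0 0;0 0 0 0 0 0 0"

```text
time_s: 13.35
position: [0.4476, -0.2592, 0.1802]
tool_rot: [[-0.977, -0.214, -0.0], [-0.214, 0.977, 0.0], [-0.0, 0.0, -1.0]]
ft_force: [0.2, 0.1, -0.4]
grip_width: 0.0857
gripper_force: 0.0
```

Run:
```python
from h import *
im=imaging.get_image("wrist");P=pts(im);save(im,"w5.png")
rect(P,"pat",(.449,-.26),.055,.06,.09)
rect(P,"patlow",(.449,-.26),.055,.035,.05)
rect(P,"stand",(.449,-.26),.055,.015,.029)
rect(P,"wedge",(.473,-.384),.085,.006,.07)
delta(.449,-.26,.2,102.4)
```

```text
pat 832 [ 450.2 -261.    61.7   13.1   11. ] z [0.075 0.077]
patlow 12 [ 4.201e+02 -2.669e+02  4.000e-01  3.600e+00  1.420e+01] z [0.041 0.048]
stand 2149 [ 450.5 -260.6   70.6   43.9   11.8] z [0.026 0.027]
wedge 7844 [ 474.4 -383.1  120.    51.7   23.1] z [0.036 0.06 ]
t 13.4 pos [ 0.4479 -0.2588  0.1802] yaw 102.45 w 0.0855
tool delta cm [-0.08 -0.14 -1.98] rz 0.05
```

View pics/w5.png

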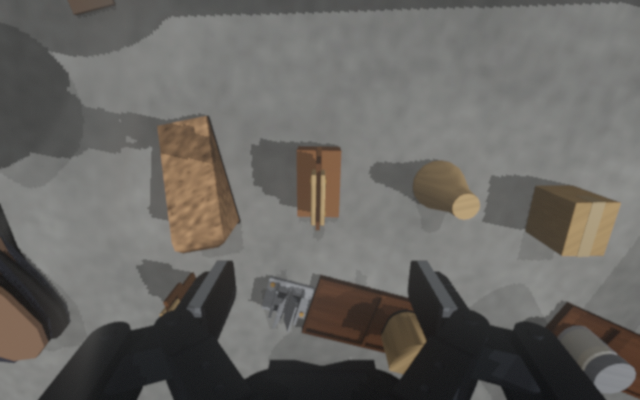

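Emit:
jog_arm --plan "0 0 0.9 -0.2 -0.22 3 0;0 0 0 0 0 3.5 0;0 0 0 0 0 3.5 0;0 0 0 0 0 3.3 0;0 0 0 0 0 0 0;0 0 0 0 0 0 0"

```text
time_s: 13.9
position: [0.4502, -0.2601, 0.0468]
tool_rot: [[-0.98, -0.201, -0.002], [-0.201, 0.98, 0.002], [0.002, 0.002, -1.0]]
ft_force: [0.3, -1.1, 0.6]
grip_width: 0.0854
gripper_force: 0.0
```

Emit:
jog_arm --plan "0 0 0 0 0 0 255;0 0 0 0 0 0 255;0 0 0 0 0 0 255;0 0 0 0 0 0 255;0 0 0 0 0 0 255;0 0 0 0 0 0 255;0 0 0 0 0 0 255;0 0 0 0 0 0 255;0 0 0 0 0 0 255;0 0 0 0 0 0 255" --grip_force 100

```text
time_s: 14.73
position: [0.4502, -0.2616, 0.048]
tool_rot: [[-0.98, -0.199, 0.001], [-0.2, 0.98, -0.001], [-0.001, -0.002, -1.0]]
ft_force: [-0.2, -0.8, 5.3]
grip_width: 0.0106
gripper_force: 97.9
```

Emit:
jog_arm --plan "0 0 0 0 0 -2 255;0 0 0 0 0 -4 255;0 0 0 0 0 -4 255;0 0 5.3 0 0 0 255;0 0 5.3 0 0 0 255;0 0 5.3 0 0 0 255;0 0 0 0 0 0 255"

```text
time_s: 15.32
position: [0.4497, -0.261, 0.1474]
tool_rot: [[-0.997, 0.08, -0.0], [0.08, 0.997, 0.0], [0.0, 0.0, -1.0]]
ft_force: [0.2, 0.4, -1.4]
grip_width: 0.0103
gripper_force: 98.5
```

Emit:
jog_arm --plan "0 0 0 -3.9 0.19 0 255;0 0 0 -3.9 0.19 0 255;0 0 0 -3.9 0.19 0 255;0 0 0 -3.9 0.19 0 255;0 0 0 0 0 0 255;0 0 0 0 0 3 255;0 0 0 0 0 2 255;0 0 0 0 0 0 255;0 0 0 0 0 0 255"

```text
time_s: 16.07
position: [0.6055, -0.2653, 0.0967]
tool_rot: [[-0.997, 0.075, -0.002], [0.075, 0.997, 0.001], [0.002, 0.001, -1.0]]
ft_force: [-0.4, -0.9, -0.1]
grip_width: 0.0101
gripper_force: 98.5
```

Run:
```python
from h import *
im=imaging.get_image("wrist");P=pts(im);save(im,"w6.png",(160,100,480,400),2)
delta(.6078,-.2662,.050,85.6)
k=rect(P,"clip",(.607,-.267),.035,.020,.042)
```

```text
t 16.1167 pos [ 0.6061 -0.2658  0.0982] yaw 85.68 w 0.0106
tool delta cm [-0.17 -0.03  4.82] rz 0.08
clip 1144 [ 608.3 -266.1   34.    40.6   85.8] z [0.028 0.041]
```

View pics/w6.png

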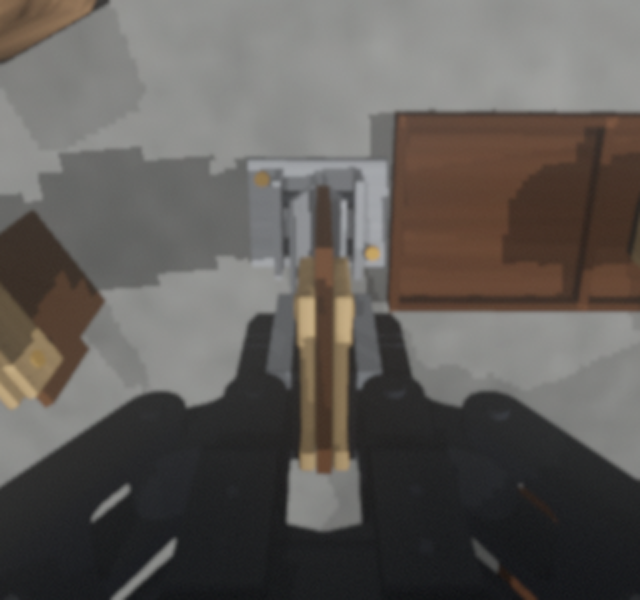

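Emit:
jog_arm --plan "0 0 0 -0.15 0 1.5 255;0 0 0 0 0 1 255;0 0 0 0 0 0.8 255;0 0 0 0 0 0.6 255;0 0 0 0 0 0.4 255;0 0 0 0 0 0.3 255;0 0 0 0 0 0.3 255;0 0 0 0 0 0 255"

```text
time_s: 16.78
position: [0.6078, -0.2663, 0.05]
tool_rot: [[-0.997, 0.077, 0.001], [0.077, 0.997, -0.002], [-0.002, -0.002, -1.0]]
ft_force: [-3.0, -2.9, 9.9]
grip_width: 0.0102
gripper_force: 100.1
```

Emit:
jog_arm --plan "0 0 0 0 0 0.1 255;0 0 0 0 0 0.1 255;0 0 0 0 0 0.1 255;0 0 0 0 0 0 255"

```text
time_s: 17.12
position: [0.608, -0.2664, 0.0499]
tool_rot: [[-0.997, 0.076, 0.003], [0.076, 0.997, -0.003], [-0.003, -0.003, -1.0]]
ft_force: [-8.9, -0.1, 28.7]
grip_width: 0.0106
gripper_force: 103.3
```

Emit:
jog_arm --plan "0 0 0 0 0 -0.3 255;0 0 0 0 0 0 160;0 0 0 0 0 0 160;0 0 0 0 0 0 160;0 0 0 0 0 0 160;0 0 0 0 0 -1 160;0 0 0 0 0 -3 160;0 0 0 0 0 -4 160;0 0 0 0 0 -4 160;0 0 0 0 0 0 0" --grip_force 60

```text
time_s: 17.95
position: [0.61, -0.2669, 0.1778]
tool_rot: [[-0.997, 0.076, 0.012], [0.076, 0.997, -0.008], [-0.013, -0.007, -1.0]]
ft_force: [0.5, 0.5, 1.5]
grip_width: 0.043
gripper_force: 0.0
```

Emit:
jog_arm --plan "0 0 0 3.5 0 0 0;0 0 0 3.5 0 0 0;0 0 0 1 0 0 0;0 0 0 0 0 0 0;0 0 0 0 0 0 0"

```text
time_s: 18.37
position: [0.528, -0.2597, 0.1691]
tool_rot: [[-0.997, 0.077, 0.001], [0.077, 0.997, -0.001], [-0.001, -0.001, -1.0]]
ft_force: [-0.1, -0.2, -1.0]
grip_width: 0.0854
gripper_force: 0.0
```

Run:
```python
from h import *
im=imaging.get_image("wrist");P=pts(im);save(im,"w7.png",(160,100,480,400),2)
rect(P,"pat",(.608,-.266),.045,.06,.09)
delta(.4295,.001,.15,103.2)
```

```text
pat 763 [ 607.2 -266.2   12.2   62.5   85.5] z [0.077 0.079]
t 18.4167 pos [ 0.5285 -0.2597  0.1688] yaw 85.61 w 0.0848
tool delta cm [11.87 25.24  1.85] rz -17.59
```

View pics/w7.png

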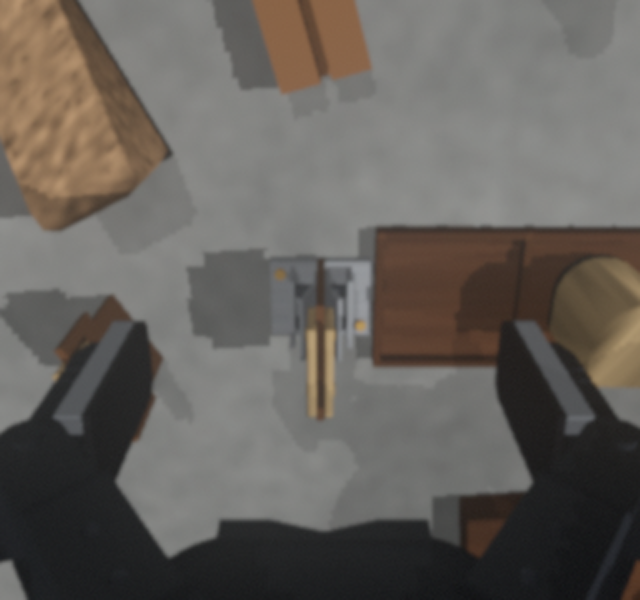

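Emit:
jog_arm --plan "0 0 0 1.48 3.15 0 0;0 0 0 1.48 3.15 0 0;0 0 0 1.48 3.15 0 0;0 0 0 1.48 3.15 0 0;0 0 0 1.48 3.15 0 0;0 0 0 1.48 3.15 0 0;0 0 0 1.48 3.15 0 0;0 0 0 1.5 3.15 0 0;0 0 -5.87 0 0 0 0;0 0 -5.87 0 0 0 0"

```text
time_s: 19.25
position: [0.4293, 0.0026, 0.1687]
tool_rot: [[-0.991, -0.136, 0.001], [-0.136, 0.991, 0.0], [-0.001, -0.0, -1.0]]
ft_force: [0.6, -0.0, -0.3]
grip_width: 0.0855
gripper_force: 0.0
```

Emit:
jog_arm --plan "0 0 -5.87 0 0 2 0;0 0 0 0 0 2 0;0 0 0 0 0 0 0;0 0 0 0 0 0 0"

```text
time_s: 19.58
position: [0.4294, 0.0011, 0.1282]
tool_rot: [[-0.974, -0.229, -0.001], [-0.229, 0.974, 0.0], [0.001, 0.001, -1.0]]
ft_force: [0.8, -0.8, 0.8]
grip_width: 0.0853
gripper_force: 0.0
```

Run:
```python
from h import *
delta(.4296,.001,.021,103.2)
```

```text
t 19.5833 pos [0.4294 0.0011 0.1282] yaw 103.21 w 0.0853
tool delta cm [-0.03 -0.02 10.72] rz 0.01
```

Emit:
jog_arm --plan "0 0 0 0 0 3 0;0 0 0 0 0 3.2 0;0 0 0 0 0 3 0;0 0 0 0 0 1.5 0;0 0 0 0 0 0 0;0 0 0 0 0 0 0"

```text
time_s: 20.08
position: [0.4297, 0.0007, 0.0219]
tool_rot: [[-0.974, -0.229, 0.0], [-0.229, 0.974, -0.0], [-0.0, -0.0, -1.0]]
ft_force: [0.5, -0.4, 0.5]
grip_width: 0.0853
gripper_force: 0.0
```

Emit:
jog_arm --plan "0 0 0 0 0 0 255;0 0 0 0 0 0 255;0 0 0 0 0 0 255;0 0 0 0 0 0 255;0 0 0 0 0 0 255;0 0 0 0 0 0 255;0 0 0 0 0 0 255;0 0 0 0 0 0 255;0 0 0 0 0 0 255"

```text
time_s: 20.83
position: [0.4294, 0.0007, 0.0224]
tool_rot: [[-0.974, -0.229, 0.002], [-0.229, 0.974, -0.001], [-0.002, -0.001, -1.0]]
ft_force: [-0.9, -0.4, 9.6]
grip_width: 0.0413
gripper_force: 60.8
```

Emit:
jog_arm --plan "0 0 0 0 0 -3 255;0 0 0 0 0 -4 255;0 0 0 0 0 -4 255;0 0 0 0 0 -4 255;0 0 6 0 0 0 255;0 0 6 0 0 0 255;0 0 6 0 0 0 255;0 0 0 0 0 0 255"

```text
time_s: 21.5
position: [0.4285, 0.001, 0.1718]
tool_rot: [[-0.996, 0.087, 0.0], [0.087, 0.996, -0.0], [-0.0, -0.0, -1.0]]
ft_force: [0.1, 0.3, -2.6]
grip_width: 0.0413
gripper_force: 61.9
```

Run:
```python
from h import *
delta(.6127,-.1932,.027,85.2)
```

```text
t 21.5 pos [0.4285 0.001  0.1718] yaw 85.01 w 0.0413
tool delta cm [-20.03 -17.74  14.49] rz -0.19
```

Emit:
jog_arm --plan "0 0 0 -2.86 -2.53 0 255;0 0 0 -2.86 -2.53 0 255;0 0 0 -2.86 -2.53 0 255;0 0 0 -2.86 -2.53 0 255;0 0 0 -2.86 -2.53 0 255;0 0 0 -2.86 -2.53 0 255;0 0 0 -2.86 -2.53 0 255;0 0 0 0 0 0 255;0 0 0 0 0 0 255"

```text
time_s: 22.25
position: [0.6138, -0.1935, 0.17]
tool_rot: [[-0.997, 0.082, -0.002], [0.082, 0.997, 0.001], [0.002, 0.001, -1.0]]
ft_force: [-0.3, 0.2, -2.5]
grip_width: 0.0411
gripper_force: 61.9
```

Emit:
jog_arm --plan "0 0 0 0 0 3 255;0 0 0 0 0 3 255;0 0 0 0 0 3 255;0 0 0 0 0 2 255;0 0 0 0 0 0 255;0 0 0 0 0 0 255"

```text
time_s: 22.75
position: [0.613, -0.1915, 0.0614]
tool_rot: [[-0.997, 0.081, -0.002], [0.081, 0.997, 0.001], [0.002, 0.001, -1.0]]
ft_force: [0.9, 0.5, -1.5]
grip_width: 0.0414
gripper_force: 61.8
```

Run:
```python
from h import *
im=imaging.get_image("wrist");save(im,"w8.png")
delta(.6127,-.1932,.0265,85.2)
```

```text
t 22.8 pos [ 0.6138 -0.192   0.0628] yaw 85.31 w 0.0411
tool delta cm [ 0.11 -0.13  3.63] rz 0.11
```

View pics/w8.png

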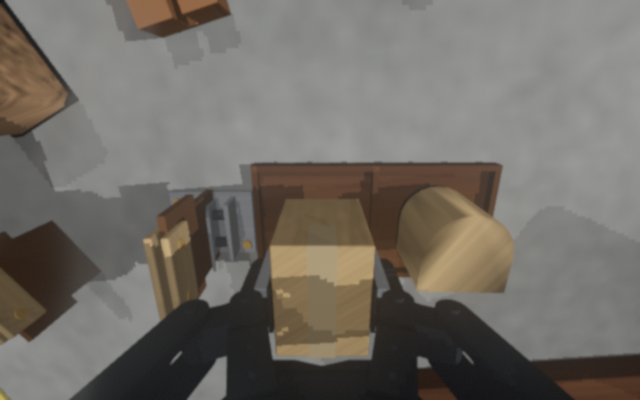

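Emit:
jog_arm --plan "0 0 0 0.1 -0.2 1.5 255;0 0 0 0 0 1.2 255;0 0 0 0 0 0.8 255;0 0 0 0 0 0 255;0 0 0 0 0 0.1 255;0 0 0 0 0 0 255"

```text
time_s: 23.3
position: [0.6125, -0.1942, 0.0257]
tool_rot: [[-0.997, 0.083, 0.0], [0.083, 0.997, -0.0], [-0.0, -0.0, -1.0]]
ft_force: [0.1, -0.3, -1.6]
grip_width: 0.041
gripper_force: 62.0
```

Emit:
jog_arm --plan "0 0 0 0 0 0 85;0 0 0 0 0 0 85;0 0 0 0 0 0 85;0 0 0 0 0 0 85;0 0 0 0 0 -1 85;0 0 0 0 0 -3 85;0 0 0 0 0 -4 85;0 0 0 0 0 -4 85;0 0 0 0 0 -3 85;0 0 0 0 0 0 0"

```text
time_s: 24.13
position: [0.6145, -0.1952, 0.1836]
tool_rot: [[-0.996, 0.083, 0.012], [0.083, 0.997, -0.006], [-0.012, -0.005, -1.0]]
ft_force: [1.4, -0.5, 0.2]
grip_width: 0.0674
gripper_force: 0.0
```

Run:
```python
from h import *
im=imaging.get_image("wrist");P=pts(im)
rect(P,"carton",(.6127,-.193),.042,.05,.07)
rect(P,"block",(.62,-.113),.04,.05,.07)
rect(P,"pat",(.607,-.266),.035,.06,.09)
delta(.4866,-.3778,.16,113.1)
```

```text
carton 2807 [ 612.2 -192.7   42.1   56.7   85. ] z [0.061 0.062]
block 2475 [ 615.9 -112.4   48.6   46.2   85.1] z [0.061 0.062]
pat 1095 [ 607.5 -265.4   12.7   61.8   85.2] z [0.075 0.079]
t 24.1833 pos [ 0.6135 -0.1947  0.18  ] yaw 85.23 w 0.0743
tool delta cm [ 11.14 -19.29   1.98] rz -27.87
```

Run:
```python
from h import *
P=np.load("top.npy").reshape(-1,3)-[0,-.0035,.004]
u=np.array([np.cos(np.radians(23.1)),np.sin(np.radians(23.1))])
d=P[:,:2]-[.4744,-.3831]
a=d@u;b=d@[-u[1],u[0]]
for lo in range(-60,60,20):
    m=(a*1000>lo)&(a*1000<lo+20)&(abs(b)<.02);print(lo,np.median(P[m,2]).round(3))
```

```text
-60 0.013
-40 0.022
-20 0.031
0 0.04
20 0.049
40 0.056
```

Emit:
jog_arm --plan "0 0 0 1.62 -2.77 0 0;0 0 0 1.62 -2.77 0 0;0 0 0 1.62 -2.77 0 0;0 0 0 1.62 -2.77 0 0;0 0 0 1.62 -2.77 0 0;0 0 0 1.62 -2.77 0 0;0 0 0 1.62 -2.77 0 0;0 0 -7 0 0 0 0;0 0 -7 0 0 0 0;0 0 -7 0 0 0 0"

```text
time_s: 25.02
position: [0.4824, -0.3783, 0.1746]
tool_rot: [[-0.959, -0.284, -0.001], [-0.284, 0.959, 0.001], [0.001, 0.002, -1.0]]
ft_force: [-0.4, 0.1, -0.8]
grip_width: 0.0857
gripper_force: 0.0
```

Emit:
jog_arm --plan "0 0 -6.9 0 0 0 0;0 0 0 0 0 3 0;0 0 0 0 0 3 0;0 0 0 0 0 0 0;0 0 0 0 0 0 0"

```text
time_s: 25.43
position: [0.4827, -0.3774, 0.1143]
tool_rot: [[-0.92, -0.393, -0.003], [-0.393, 0.92, 0.003], [0.001, 0.004, -1.0]]
ft_force: [0.2, 0.3, 0.9]
grip_width: 0.0856
gripper_force: 0.0
```

Run:
```python
from h import *
im=imaging.get_image("wrist");P=pts(im)
rect(P,"wedge",(.473,-.384),.085,.006,.07)
delta(.4845,-.3788,.011,113.1)
```

```text
wedge 11104 [ 474.5 -383.2  120.1   50.2   23.1] z [0.039 0.06 ]
t 25.4833 pos [ 0.4833 -0.3781  0.116 ] yaw 113.12 w 0.0859
tool delta cm [-0.08 -0.11 10.5 ] rz 0.02
```

Emit:
jog_arm --plan "0 0 0 -0.1 -0.1 3 0;0 0 0 0 0 3 0;0 0 0 0 0 3 0;0 0 0 0 0 1.5 0;0 0 0 0 0 0 0;0 0 0 0 0 0 0"

```text
time_s: 25.98
position: [0.4852, -0.3792, 0.0118]
tool_rot: [[-0.92, -0.393, 0.001], [-0.393, 0.92, -0.001], [-0.001, -0.002, -1.0]]
ft_force: [0.5, -0.2, 0.2]
grip_width: 0.0856
gripper_force: 0.0
```

Emit:
jog_arm --plan "0 0 0 0 0 0 255;0 0 0 0 0 0 255;0 0 0 0 0 0 255;0 0 0 0 0 0 255;0 0 0 0 0 0 255;0 0 0 0 0 0 255;0 0 0 0 0 0 255;0 0 0 0 0 0 255;0 0 0 0 0 0 255" --grip_force 60

```text
time_s: 26.73
position: [0.4852, -0.3792, 0.0121]
tool_rot: [[-0.92, -0.393, 0.002], [-0.393, 0.92, -0.002], [-0.001, -0.003, -1.0]]
ft_force: [-0.8, 0.3, 5.6]
grip_width: 0.0493
gripper_force: 63.4
```

Emit:
jog_arm --plan "0 0 0 0 0 -3 255;0 0 0 0 0 -4 255;0 0 0 0 0 -4 255;0 0 0 0 0 -4 255;0 0 0 0 0 0 255;0 0 0 0 0 0 255"

```text
time_s: 27.23
position: [0.4851, -0.379, 0.1632]
tool_rot: [[-0.92, -0.393, 0.004], [-0.393, 0.92, -0.004], [-0.002, -0.005, -1.0]]
ft_force: [-0.6, -0.3, -2.7]
grip_width: 0.0494
gripper_force: 62.7
```

Run:
```python
from h import *
print(env.observe()["q"].round(0)); delta(.6192,.2368,.16,167.3)
im=imaging.get_image("scene");P=pts(im)
```

```text
[ -49.   31.   70.   -0.   79. -162.]
t 27.2333 pos [ 0.4851 -0.379   0.1632] yaw 113.13 w 0.0494
tool delta cm [-36.52  51.37   0.11] rz -54.17
```

Emit:
jog_arm --plan "0 0 0 -2.28 3.21 0 255;0 0 0 -2.28 3.21 0 255;0 0 0 -2.28 3.21 0 255;0 0 0 -2.28 3.21 0 255;0 0 0 -2.28 3.21 0 255;0 0 0 -2.28 3.21 0 255;0 0 0 -2.28 3.21 0 255;0 0 0 -2.28 3.21 0 255;0 0 0 -2.28 3.21 0 255;0 0 0 -2.28 3.21 0 255"

```text
time_s: 28.12
position: [0.5674, 0.0083, 0.1586]
tool_rot: [[-0.92, -0.393, -0.003], [-0.393, 0.92, 0.001], [0.003, 0.002, -1.0]]
ft_force: [1.4, -0.6, -1.7]
grip_width: 0.0491
gripper_force: 62.8
```

Emit:
jog_arm --plan "0 0 0 -2.28 3.21 0 255;0 0 0 -2.28 3.21 0 255;0 0 0 -2.28 3.21 0 255;0 0 0 -2.28 3.21 0 255;0 0 0 0 0 0 255;0 0 -6.8 0 0 0 255;0 0 -6.8 0 0 0 255;0 0 -6.8 0 0 0 255;0 0 -6.8 0 0 0 255;0 0 0 0 0 0 255"

```text
time_s: 28.95
position: [0.6009, 0.16, 0.1584]
tool_rot: [[-0.635, -0.772, -0.004], [-0.772, 0.635, -0.0], [0.002, 0.003, -1.0]]
ft_force: [0.6, -0.3, -0.4]
grip_width: 0.0492
gripper_force: 62.6
```

Emit:
jog_arm --plan "0 0 -6.8 0 0 0 255;0 0 -6.8 0 0 0 255;0 0 -6.8 0 0 0 255;0 0 -6.6 0 0 0 255;0 0 0 0 0 0 255;0 0 0 0 0 0 255"

```text
time_s: 29.45
position: [0.6013, 0.16, 0.1594]
tool_rot: [[-0.225, -0.974, -0.002], [-0.974, 0.225, -0.0], [0.001, 0.002, -1.0]]
ft_force: [0.7, 0.2, -0.9]
grip_width: 0.0494
gripper_force: 62.6
```

Run:
```python
from h import *
im=imaging.get_image("wrist");P=pts(im);save(im,"w9.png")
delta(.6192,.2368,.06,167.3)
c=im["pixels"].astype(int)
q=P[(P[...,2]>.006)&(P[...,2]<.0125)&(np.hypot(P[...,0]-.608,P[...,1]-.187)<.14)&(c[...,0]-c[...,2]>15)]
print(len(q),cv2.minAreaRect((q[:,:2]*1000).astype(np.float32)))
```

```text
t 29.5 pos [0.6013 0.1601 0.1596] yaw 167.0 w 0.0493
tool delta cm [-7.88 -0.03  9.96] rz -0.3
685 ((585.1235961914062, 86.78359985351562), (29.879751205444336, 84.11217498779297), 76.86927795410156)
```

View pics/w9.png

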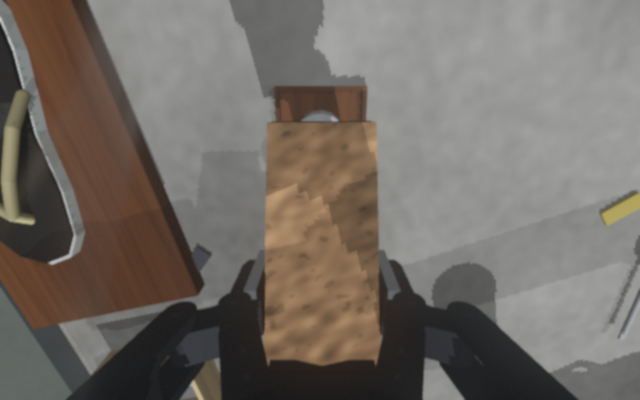

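Emit:
jog_arm --plan "0 0 0 -3.95 0 0 255;0 0 0 -3.95 0 0 255;0 0 0 0 0 0 255;0 0 0 0 0 3 255;0 0 0 0 0 3 255;0 0 0 0 0 3 255;0 0 0 0 0 2 255;0 0 0 0 0 0 255;0 0 0 0 0 0 255"

```text
time_s: 30.25
position: [0.6187, 0.2371, 0.0498]
tool_rot: [[-0.222, -0.975, -0.002], [-0.975, 0.222, -0.0], [0.001, 0.002, -1.0]]
ft_force: [1.1, 0.7, -0.6]
grip_width: 0.0492
gripper_force: 62.7
```

Run:
```python
from h import *
delta(.6192,.2368,.0155,167.1)
im=imaging.get_image("wrist");P=pts(im)
c=im["pixels"].astype(int)
rect(P,"jar",(.59,.112),.05,.05,.08)
```

```text
t 30.25 pos [0.6187 0.2371 0.0498] yaw 167.17 w 0.0492
tool delta cm [ 0.02 -0.06  3.43] rz 0.07
jar 3409 [595.2 130.5  13.3  41.   78.3] z [0.063 0.064]
```

Emit:
jog_arm --plan "0 0 0 0 0 1.5 255;0 0 0 0 0 1.1 255;0 0 0 0 0 0.7 255;0 0 0 0 0 0 255;0 0 0 0 0 0.1 255;0 0 0 0 0 0 255"

```text
time_s: 30.8
position: [0.6193, 0.2373, 0.017]
tool_rot: [[-0.22, -0.976, 0.001], [-0.976, 0.22, 0.0], [-0.0, -0.001, -1.0]]
ft_force: [-0.3, 0.2, -2.1]
grip_width: 0.0492
gripper_force: 62.7
```

Emit:
jog_arm --plan "0 0 0 0 0 0 85;0 0 0 0 0 0 85;0 0 0 0 0 0 85;0 0 0 0 0 0 85;0 0 0 0 0 -1 85;0 0 0 0 0 -3 85;0 0 0 0 0 -4 85;0 0 0 0 0 -4 85;0 0 0 0 0 -4 85;0 0 0 0 0 -2 0"

```text
time_s: 31.63
position: [0.6199, 0.2375, 0.2031]
tool_rot: [[-0.219, -0.976, 0.008], [-0.976, 0.219, 0.002], [-0.003, -0.008, -1.0]]
ft_force: [1.3, 0.3, -0.8]
grip_width: 0.0674
gripper_force: 0.0
```

Emit:
jog_arm --plan "0 0 0 3 0 -2 0;0 0 0 3 0 -2 0;0 0 0 3 0 -2 0;0 0 0 0 0 0 0;0 0 0 0 0 0 0"

```text
time_s: 32.05
position: [0.5993, 0.1483, 0.2585]
tool_rot: [[-0.222, -0.975, 0.003], [-0.975, 0.222, 0.0], [-0.001, -0.003, -1.0]]
ft_force: [0.4, 0.7, -0.2]
grip_width: 0.0853
gripper_force: 0.0
```

Run:
```python
from h import *
im=imaging.get_image("wrist");P=pts(im);save(im,"w10.png")
rect(P,"wedge",(.617,.2256),.068,.016,.07)
rect(P,"jar",(.59,.112),.045,.05,.08)
t=imaging.get_image("top");Q=pts(t)-[0,-.0035,.004]
rect(Q,"glue",(.468,.392),.06,.06,.09)
rect(Q,"cone",(.43,-.131),.04,.062,.08)
rect(Q,"jar",(.59,.112),.045,.05,.08);rect(Q,"carton",(.6127,-.193),.042,.05,.07);rect(Q,"block",(.62,-.113),.04,.05,.07);rect(Q,"pat",(.607,-.266),.035,.06,.09)
print(env.observe()["time_s"],env.observe()["position"])
```

```text
wedge 3783 [617.1 226.8 120.1  49.7  77.5] z [0.042 0.063]
jar 1354 [591.6 114.   45.3  44.3  77.2] z [0.063 0.064]
glue 542 [467.9 392.4  74.3  73.   88.8] z [0.071 0.077]
cone 60 [ 427.9 -131.7   21.8   22.9   46.7] z [0.068 0.072]
jar 161 [590.7 108.6  45.3  32.6   1.1] z [0.059 0.066]
carton 279 [ 611.  -192.6   42.3   57.4   84.6] z [0.056 0.063]
block 226 [ 614.6 -112.1   47.2   47.5   84.4] z [0.057 0.063]
pat 89 [ 606.  -265.6   13.    60.5   86.7] z [0.071 0.079]
32.15 [0.59894007 0.14985366 0.25609364]
```

View pics/w10.png

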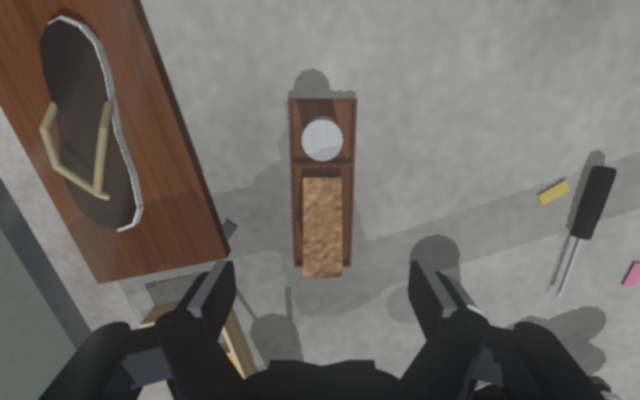

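All five pieces sit in their wells or in the clip at the heights they should have. The glue tin and cone heel have not moved, and the arm is clear.

```bash
python3 -c "
from h import *
print(job.close_job())"
```

```text
the job is handed in; nothing more can be done
None
```

Both orders are made up and the job is handed in at about 32 s. The last pictures showed the wedge heel and jar in the long tray, the block heel and carton in the short tray, and the strap pattern home in the clip, with the glue tin and cone heel unmoved.

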